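# Open the filter bay of the bench dust extractor

### The arm

A 6-joint arm with a two-finger parallel gripper is mounted at the origin on a cart in front of the work surface, level with it; the furniture and walls round the work are solid. World frame = base frame: x ahead of the robot, y to its left, z up, the work surface at z = 0. Lengths are in m, angles in degrees, forces in N, time in s.
With the tool pointing down it reaches from about 0.25 to 0.725 m from the base axis. Payload 9.7 kg.
Tool frame: the origin (TCP) lies midway between the tips of the shut fingers; the grasp point (between the pads) lies bot.grasp_offset behind it (bot.grasp_offset is the distance from the TCP to the grasp point, in m); x points along the fingers, y is the direction in which the jaws open and shut, and the axes are right-handed (so a half turn about x gives the same grasp; the last joint's range is limited). The gripper opens to 85 mm and grips with 20 to 120 N. Pads are 22 mm wide; open, the fingers measure 114 mm over their backs; the gripper's body (76 mm by 85 mm) begins 54 mm behind the grasp point. The pads swing forward as they close: fully open they stand 13 mm farther back than shut.
Start: joints at [76.261, 4.979, 10.078, 95.1, 0, 90], TCP at [0.131, 0.534, 0.231] pointing down, gripper open.
Joint ranges: [-179.16, 179.16], [-48.56, 103.87], [-65.8, 70.77], [-126.05, 130.52], [-82.76, 87.17], [-180, 180]. Speed limits (degrees/s): [127.2, 127.2, 147.25, 180, 180, 180].

### API

Orientations are given as [roll, pitch, yaw] about the fixed x, y, z axes, in that order (R = Rz(yaw) Ry(pitch) Rx(roll)).
In Python, from workcell import status, camera, bot gives the robot as it stands.
- The arm moves only by the shell command python3 -m jog 'ROWS' [OPENING] [FORCE]. ROWS is text: rows parted by semicolons, each of 4 numbers parted by spaces: the shift along the tool's x, y, z in mm, then the turn about the tool's x in degrees. A call has exactly 8 rows; each row is the pose to reach, as a shift and turn from the pose commanded when the call began, along the tool's axes at that moment; what a row does not reach only later rows make up. A row lasts 1/8 s, in which the tool goes at most 62.5 mm and 10.7 degrees, less where a joint would pass 70% of its speed; a pose out of reach is approached as far as the arm can. A call with a gripper value outside its range is refused whole. OPENING is the opening, from 0 (shut) to 1 (fully open), set as the call begins (- or left out, the last holds). The fingers move at their own pace and stop on an object; FORCE is the grip in N (left out, the last holds). Time passes only in rows, so rows that repeat a pose let the fingers close, or fill a call up. It gives the time, the measured TCP pose, the force and the opening at its end, in the units of the state.
- status.get_obs(): the state, without advancing time (a new reading comes with each control period).
- camera(name): name is "scene" or "top" or "wrist"; returns a dict with "color" (384x512x3 uint8, red, green, blue), "vfov" (degrees; the focal length in pixels is half the picture's height over the tangent of half this angle, whatever the lens; pixels are square), "cx", "cy" (the principal point, pixels), "D" ([k1, k2, p1, p2, k3] as OpenCV has them; the pictures are not rectified), "rvec" (rotation vector, rad) and "tvec" (3), from world to camera coordinates, as OpenCV has them. Camera axes: x right, y down, z forward; pixel columns grow to the right and rows downward; lengths in m; the calibration is good to about 2 mm. A picture is of the moment at which its call begins. There is no depth.
- bot.job_done(): hands the job in, once; it reports no verdict.
The state is a dict: "time": time; "q": joint angles; "qd": joint speeds; "joint_efforts": joint torques, N m; "ee_pos": TCP position; "tcp_rot": TCP orientation; "wrist_force": force on the tool from outside, world axes, zero at the start; "torque": the same for the moment, N m; "opening": finger opening in m.
Only numpy, scipy, OpenCV 4.12 (cv2) and the standard library are available. Lean on these libraries where they do the work, as an engineer would, in place of code of your own. Each camera call takes 0.05 s, during which the arm holds its last target. There are 200 camera calls.

### The job

The filter of the bench dust extractor is due for a change: press the blue snap tab down until the dark filter cover springs loose, then push the cover by its ridge straight back along its guides, off its seat and onto the rear deck, until the whole filter lies open. Only press and push: the cover must not be lifted or tipped, and the new filter, the bead tin and the tweezers beside the extractor stay where they are.

Things in the scene. Friction and masses are not known exactly. Their poses are not given: they have to be found in the camera images.
- extractor: Bench dust extractor, low white housing fixed to the table, 255 x 150 mm. Origin: on the table under its middle. x from the front (tab and intake grille, x = -130 mm) to the rear, y left, z up. Front blocks beside the tab: top 60 mm high. Filter bay: x = -88 to 10 mm, closed by the cover. A rib with two steel pins (top 67.5 mm) stands just before the cover, either side of the tab.
- deck_mid (a point): Middle of the flat rear deck, at x = 64 mm, y = 0, 62 mm high, level with the cover's seat; it reaches from x = 10 to 118 mm, where a 9 mm high end stop stands, and has a groove along its middle for the cover's keel. Side guides at y = +-61.5 mm (top 69 mm high) run from bay to stop. Axes as the extractor's.
- lip_end (a point): Rear end of the left lip, at x = 0, y = 65, z = 73.5 mm of the extractor (its top). Two lips, over the bay only (x = -90 to 0 mm, from y = +-55 mm outward), hang over the cover's side edges and keep it from lifting.
- tab_top (a point): Middle of the top of the blue snap tab, a pad 28 mm (x) by 40 mm (y) with grip lines; at x = -108.5 mm, y = 0 of the extractor, 78 mm above the table at rest, 18 mm above the front blocks, 9 mm at the end of its travel. Moves with the tab. Its rear face is 8.5 mm in front of the closed cover. Press it straight down. Axes as the extractor's.
- snap_tab (a joint): Travel of the snap tab in m: 0 at rest, grows as it is pressed down, ends at 0.009. Spring of about 2 N at rest, 6 N fully down, plus a few N of catch friction. Its tooth lets go of the cover at about 0.005 to 0.006. Released, it springs back up by itself.
- cover: Dark grey filter cover, loose, about 80 g: plate 96 (x) by 120 (y) by 5 mm with a ridge across its top. Origin: middle of its underside; axes as the extractor's. Closed: at x = -38, y = 0, z = 62 mm of the extractor, held by the tab's tooth. Pressing the tab lets two sprung pins kick it some 15 mm to the rear, where it stays; it then slides with about 1 N until the end stop, 108 mm from closed.
- ridge_front (a point): Middle of the front face of the cover's ridge, where it is pushed to the rear: 4 mm behind the cover's origin, 12 mm above its underside, 7 mm above the plate's top. The ridge is 96 mm wide (y) and stands 14 mm above the plate; its front is upright, its back a ramp of 36 mm down to the plate (not to be gripped). In front of it the plate is flat for 52 mm. Axes as the cover's.
- new_filter: New pleated filter cassette lying loose on the table left of the extractor, 66 x 100 x 15 mm, grey frame, white pleats. Origin: middle of its underside. A bystander.
- bead_tin: Round aluminium tin of beads with window lid, loose on the table right of the extractor, 79 mm across, 21 mm high. Origin: middle of its underside. A bystander.
- tweezers: Steel tweezers lying loose on the table right of the extractor, 110 x 54 x 8 mm over all, long along their x. Origin: middle of their underside. A bystander.
Things that resemble listed ones, but are neither listed nor needed, are in the scene too. Leave any orange look-alike of the cover alone.

How it is judged:
By the outcome, as a careful person would: the job done as asked, in the order asked, and still so for the second after the job is handed in, with the robot touching nothing.
It also fails if it takes over 45 s, if anything falls off the work surface, if the arm or the gripper's body presses on something with over 40 N, if the wrist force passes 120 N, or if a joint passes its speed limit or range.

## Working session

There is one attempt and no reset: what is moved stays moved. The work goes in short steps, Python scripts to look and compute and a shell command to move; the robot and the scene stay as the last step left them, time stands still between calls to the robot, and variables do not carry over. Pictures are saved under pics/ and viewed, about 8 in all and at most 12, crops included, and the job is handed in when it is done.

```bash
mkdir -p pics
cat > h.py <<'E'
import numpy as np, cv2
from workcell import status, camera, bot
def K(c):
    f=192/np.tan(np.radians(c["vfov"])/2); return np.array([[f,0,c["cx"]],[0,f,c["cy"]],[0,0,1.]])
def ray(c,uv,z):
    n=cv2.undistortPoints(np.array(uv,float).reshape(-1,1,2),K(c),np.array(c["D"],float)).reshape(-1,2)
    R=cv2.Rodrigues(np.array(c["rvec"],float))[0]; t=np.array(c["tvec"],float).ravel()
    o=-R.T@t; d=np.c_[n,np.ones(len(n))]@R
    return o+d*((z-o[2])/d[:,2])[:,None]
def proj(c,P): return cv2.projectPoints(np.array(P,float),np.array(c["rvec"],float),np.array(c["tvec"],float),K(c),np.array(c["D"],float))[0].reshape(-1,2)
def save(c,n): cv2.imwrite("pics/"+n,c["color"][:,:,::-1])
E
python3 - <<'E'
from h import *
import pickle
cs={n:camera(n) for n in("top","scene")}
pickle.dump(cs,open("c0.pkl","wb"))
for n in cs: save(cs[n],n+"0.png")
print(status.get_obs(), bot.grasp_offset)
E
```

```text
{'time': 0.1, 'q': array([7.62601967e+01, 5.00647602e+00, 1.00413294e+01, 9.51002249e+01,
       1.88321505e-03, 9.00006540e+01]), 'qd': array([-0.01135578, -0.04579388,  0.09159604, -0.03157736, -0.06103918,
       -0.04663291]), 'joint_efforts': array([ 4.27151826e-05, -5.21562016e+01,  4.65651762e+01,  1.60539011e-02,
        1.28613382e-05,  7.04916125e-07]), 'ee_pos': array([0.13057595, 0.53407093, 0.23068902]), 'tcp_rot': array([ -91.64945883,   89.93460135, -105.38991721]), 'wrist_force': array([ 1.60079892, -0.13626794, -0.05135116]), 'torque': array([ 0.06218588, -0.02709208, -0.02988971]), 'opening': 0.08546311049415033} 0.0187
```

View pics/top0.png

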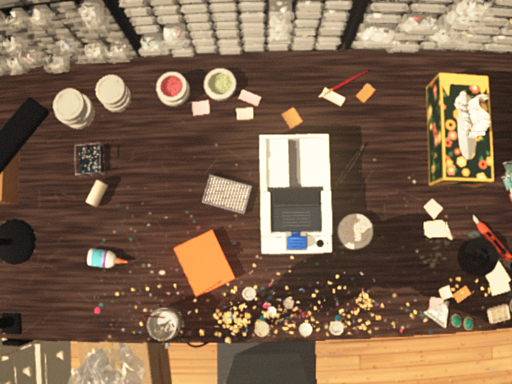

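View pics/scene0.png

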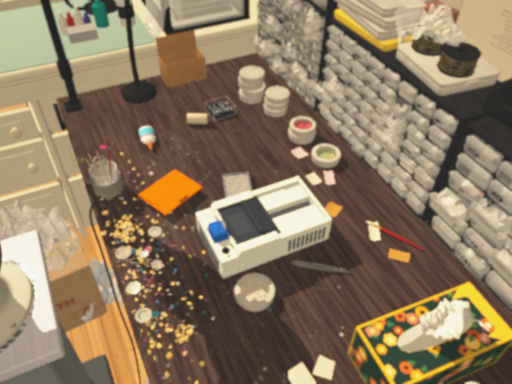

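The top view shows the extractor nearly upright in the image: blue tab at about (297,241), dark cover at about (297,210), rear deck above it. Now for the measurements.

Run:
```python
from h import *
import pickle
cs=pickle.load(open("c0.pkl","rb"))
for n in cs:
    c=cs[n]; h=cv2.cvtColor(c["color"],cv2.COLOR_RGB2HSV)
    m=cv2.inRange(h,(105,150,80),(125,255,255))
    k,l,s,ce=cv2.connectedComponentsWithStats(m); i=1+np.argmax(s[1:,4])
    print(n,"tab",s[i],ce[i],ray(c,[ce[i]],0.078)[0].round(4))
    R=cv2.Rodrigues(np.array(c["rvec"],float))[0];print("cam",(-R.T@np.ravel(c["tvec"])).round(3),"tcp px",proj(c,[[.1306,.534,.231]]))
c=cs["top"];h=cv2.cvtColor(c["color"],cv2.COLOR_RGB2HSV)
roi=np.zeros(h.shape[:2],np.uint8);roi[125:262,250:340]=1
m=cv2.inRange(h,(0,0,190),(179,70,255))*roi
k,l,s,ce=cv2.connectedComponentsWithStats(m);i=1+np.argmax(s[1:,4])
cn=max(cv2.findContours((l==i).astype(np.uint8),0,2)[0],key=cv2.contourArea)
r=cv2.minAreaRect(cn);b=cv2.boxPoints(r);print(r);print(np.c_[b,ray(c,b,.065)].round(3))
crop=c["color"][120:265,245:345,::-1];cv2.imwrite("pics/crop0.png",cv2.resize(crop,None,fx=4,fy=4,interpolation=cv2.INTER_CUBIC))
```

```text
top tab [288 237  18  11 177] [296.35028249 242.10169492] [ 0.4972 -0.0729  0.078 ]
cam [ 0.484 -0.007  1.075] tcp px [[ -7.81117803 430.80635702]]
scene tab [210 222  19  19 237] [217.78059072 231.27004219] [ 0.4929 -0.0871  0.078 ]
cam [ 0.282 -0.681  0.823] tcp px [[-25.57188735  58.84307787]]
((295.17120361328125, 193.76016235351562), (119.08694458007812, 71.0767822265625), 88.99491119384766)
[[ 2.58594e+02  1.34849e+02  7.32000e-01  1.00000e-03  6.50000e-02]
 [ 3.29660e+02  1.33602e+02  7.31000e-01 -1.55000e-01  6.50000e-02]
 [ 3.31749e+02  2.52671e+02  4.73000e-01 -1.49000e-01  6.50000e-02]
 [ 2.60683e+02  2.53918e+02  4.74000e-01  3.00000e-03  6.50000e-02]]
```

View pics/crop0.png

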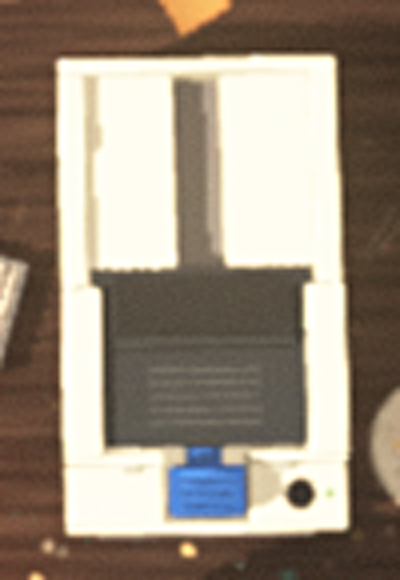

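```bash
cat >> h.py <<'E'
from scipy.spatial.transform import Rotation as Ro
def tool(): 
    o=status.get_obs(); return o, Ro.from_euler("xyz",o["tcp_rot"],degrees=True).as_matrix()
Y=np.radians(-0.9); C=np.array([.6025,-.075]); RE=np.array([[np.cos(Y),-np.sin(Y)],[np.sin(Y),np.cos(Y)]])
def E(x,y,z): return np.r_[C+RE@np.array([x,y]),z]
def go(P):
    o,R=tool(); print("tool mm",(R.T@(P-o["ee_pos"])*1000).round(1)); 
    e=np.r_[RE.T@(o["ee_pos"][:2]-C),o["ee_pos"][2]]*1000
    print("in extr mm",e.round(1),"F",o["wrist_force"].round(1),"t",o["time"],"open",o["opening"],"q",o["q"].round(1))
    yt=R[:,1]; print("toolx",R[:,0].round(3),"jaw yaw vs extr",(np.degrees(np.arctan2(yt[1],yt[0]))+0.9).round(1))
E
python3 -c "
from h import *
go(E(-.1085,0,.13))"
```

```text
tool mm [ 101.2 -503.5  497.3]
in extr mm [-481.4  601.6  230.7] F [ 1.6 -0.1 -0.1] t 0.1 open 0.08546311049415033 q [76.3  5.  10.  95.1  0.  90. ]
toolx [-0.    -0.001 -1.   ] jaw yaw vs extr 77.2
```

```bash
python3 -m jog '0 -20 20 0; 0 -60 60 -3; 0 -100 100 -6; 0 -140 140 -10; 0 -180 180 -12.8; 0 -220 220 -12.8; 0 -250 250 -12.8; 0 -270 265 -12.8' 0; python3 -c "
from h import *
go(E(-.1085,0,.13))"
```

```text
time: 1.1
ee_pos: [0.3246, 0.2073, 0.2311]
tcp_rot: [-108.4, 90.0, -109.5]
wrist_force: [1.0, 0.1, 1.2]
opening: -0.0001
tool mm [ 101.1 -277.4  174.6]
in extr mm [-282.3  277.9  231.1] F [1.  0.1 1.2] t 1.1 open -9.25628447671328e-05 q [ 32.6 -17.3 -10.3  97.   -0.   33.6]
toolx [-0. -0. -1.] jaw yaw vs extr 89.9
```

```bash
python3 -m jog '0 -35 20 0; 0 -75 45 0; 0 -115 70 0; 0 -155 95 0; 0 -195 120 0; 0 -235 145 0; 10 -265 165 0; 30 -277 175 0'; python3 -m jog '20 0 0 0; 40 0 0 0; 60 0 0 0; 65 0 0 0; 71 0 0 0; 71 0 0 0; 71 0 0 0; 71 0 0 0'
python3 - <<'E'
from h import *
go(E(-.1085,0,.13))
for n in("scene","top"):
    c=camera(n); p=proj(c,[E(-.1085,0,.078)])[0].astype(int);x,y=np.clip(p-[70,55],0,None)
    im=c["color"][y:y+110,x:x+140,::-1]
    cv2.imwrite(f"pics/{n}1.png",cv2.resize(im,(560,440),interpolation=cv2.INTER_CUBIC))
a=[cv2.imread(f"pics/{n}1.png") for n in("scene","top")]
cv2.imwrite("pics/b1.png",cv2.resize(np.hstack(a),(800,314)))
E
```

```text
time: 2.1
ee_pos: [0.4952, -0.0726, 0.2008]
tcp_rot: [-29.8, 90.0, -30.8]
wrist_force: [-0.9, 0.9, 0.2]
opening: -0.0001
time: 3.1
ee_pos: [0.4945, -0.0708, 0.1307]
tcp_rot: [-7.6, 90.0, -8.5]
wrist_force: [-0.0, 0.1, 0.4]
opening: -0.0
tool mm [ 0.7 -2.5 -0.5]
in extr mm [-108.     2.5  130.7] F [-0.   0.1  0.4] t 3.1 open -3.898108825963882e-06 q [-8.1 -2.8 -8.9 83.8 -0.  -7.2]
toolx [ 0.001 -0.    -1.   ] jaw yaw vs extr 90.0
```

View pics/b1.png

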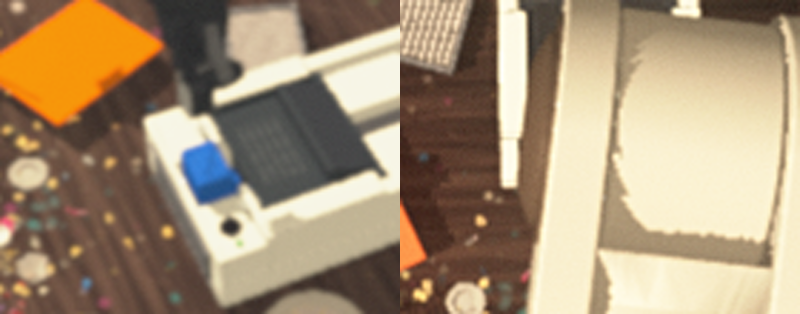

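```bash
python3 -m jog '15 -2 0 0; 30 -2.5 0 0; 42 -2.5 0 0; 48 -2.5 0 0; 52 -2.5 0 0; 54 -2.5 0 0; 56 -2.5 0 0; 58 -2.5 0 0';python3 -m jog '1 0 0 0; 2 0 0 0; 2.5 0 0 0; 3 0 0 0; 3 0 0 0; 3 0 0 0; 3 0 0 0; 3 0 0 0'
python3 - <<'E'
from h import *
go(E(-.1085,0,.069))
c=camera("scene"); p=proj(c,[E(-.06,0,.078)])[0].astype(int);x,y=p-[70,55]
cv2.imwrite("pics/s2.png",cv2.resize(c["color"][y:y+110,x:x+140,::-1],(560,440),interpolation=cv2.INTER_CUBIC))
E
```

```text
time: 4.2
ee_pos: [0.4943, -0.0733, 0.0726]
tcp_rot: [-21.0, 90.0, -22.0]
wrist_force: [-2.7, 0.8, 4.8]
opening: 0.0
time: 5.2
ee_pos: [0.4943, -0.0733, 0.0695]
tcp_rot: [-19.7, 90.0, -20.6]
wrist_force: [-4.1, -0.6, 5.5]
opening: 0.0001
tool mm [ 0.5 -0.  -0.3]
in extr mm [-108.2    0.    69.5] F [-4.1 -0.6  5.5] t 5.2 open 0.00010685774402275677 q [ -8.4  -1.9 -14.9  77.   -0.   -7.5]
toolx [ 0. -0. -1.] jaw yaw vs extr 90.0
```

View pics/s2.png

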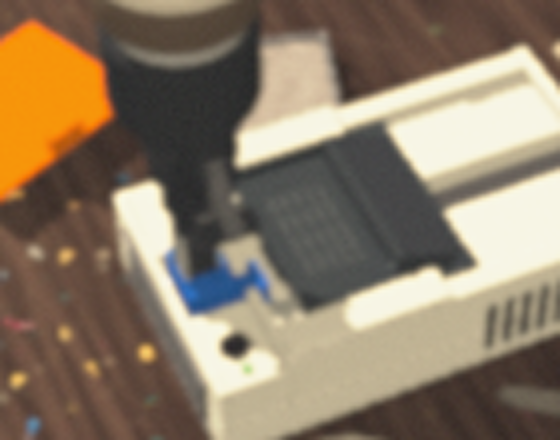

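The tab is down and the cover has sprung back: a gap with the pins shows in front of it. I'll lift, shift over the plate in front of the ridge, and check before descending fully.

```bash
python3 -m jog '-12 0 0 0; -30 0 0 0; -40 0 0 0; -40 0 20 0; -40 0 45 0; -40 0 62 0; -40 0 62 0; -36 0 62 0'; python3 -m jog '4 0 0 0; 8 0 0 0; 12 0 0 0; 16 0 0 0; 20 0 0 0; 20 0 0 0; 20 0 0 0; 20 0 0 0';python3 - <<'X'
from h import *
go(E(-.046,0,.072))
c=camera("scene"); p=proj(c,[E(-.04,0,.078)])[0].astype(int);x,y=p-[70,55]
cv2.imwrite("pics/s3.png",cv2.resize(c["color"][y:y+110,x:x+140,::-1],(560,440),interpolation=cv2.INTER_CUBIC))
X
```

```text
time: 6.25
ee_pos: [0.556, -0.0743, 0.1055]
tcp_rot: [-18.3, 90.0, -19.2]
wrist_force: [1.1, 0.3, 0.2]
opening: 0.0
time: 7.25
ee_pos: [0.5564, -0.0743, 0.0855]
tcp_rot: [-1.0, 90.0, -1.9]
wrist_force: [-0.4, 0.7, 0.3]
opening: 0.0005
tool mm [13.5  0.   0.1]
in extr mm [-46.1  -0.   85.5] F [-0.4  0.7  0.3] t 7.25 open 0.0004918697534369048 q [-7.6  6.1 -4.8 79.1  0.  -6.7]
toolx [ 0. -0. -1.] jaw yaw vs extr 90.0
```

View pics/s3.png

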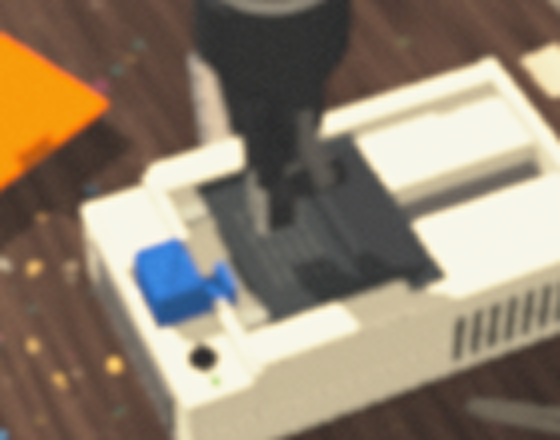

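The finger is above the flat plate in front of the ridge, and the tab is back up. Now down and push.

```bash
python3 -m jog '5 0 0 0; 10 0 0 0; 12.5 0 0 0; 12.5 0 3 0; 12.5 0 6 0; 12.5 0 10 0; 12.5 0 14 0; 12.5 0 18 0'; python3 -m jog '0 0 5 0; 0 0 10 0; 0 0 15 0; 0 0 20 0; 0 0 25 0; 0 0 30 0; 0 0 35 0; 0 0 40 0';python3 - <<'X'
from h import *
go(E(.063,0,.073))
c=camera("scene"); p=proj(c,[E(0,0,.078)])[0].astype(int);x,y=p-[70,55]
cv2.imwrite("pics/s4.png",cv2.resize(c["color"][y:y+110,x:x+140,::-1],(560,440),interpolation=cv2.INTER_CUBIC))
X
```

```text
time: 8.3
ee_pos: [0.5747, -0.0746, 0.0728]
tcp_rot: [-43.3, 90.0, -44.3]
wrist_force: [0.0, 0.6, 0.9]
opening: 0.0
time: 9.3
ee_pos: [0.6146, -0.0753, 0.0728]
tcp_rot: [168.4, 90.0, 167.5]
wrist_force: [-0.6, 0.3, 0.5]
opening: 0.0
tool mm [-0.2  0.1 50.9]
in extr mm [12.1 -0.1 72.8] F [-0.6  0.3  0.5] t 9.3 open 4.245323113665302e-05 q [-7.  14.2  3.1 78.8  0.  -6. ]
toolx [-0.  0. -1.] jaw yaw vs extr 90.0
```

View pics/s4.png

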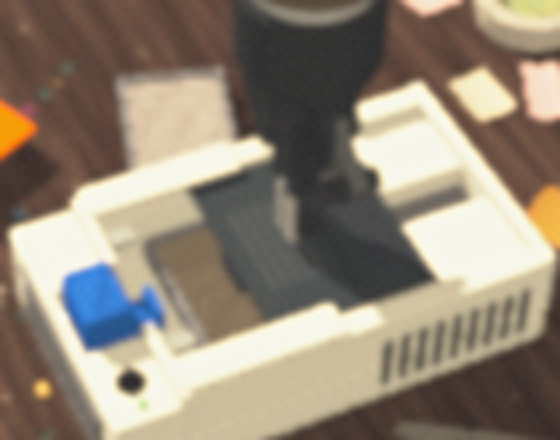

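The cover slides straight and flat, and the filter is opening. I'll continue toward the stop.

```bash
python3 -m jog '0 0 5 0; 0 0 10 0; 0 0 15 0; 0 0 20 0; 0 0 25 0; 0 0 30 0; 0 0 35 0; 0 0 40 0'; python3 -m jog '0 0 2 0; 0 0 4 0; 0 0 6 0; 0 0 7 0; 0 0 8 0; 0 0 9 0; 0 0 9 0; 0 0 9 0';python3 - <<'X'
from h import *
go(E(.063,0,.073))
c=camera("scene"); p=proj(c,[E(0.03,0,.078)])[0].astype(int);x,y=p-[70,55]
cv2.imwrite("pics/s5.png",cv2.resize(c["color"][y:y+110,x:x+140,::-1],(560,440),interpolation=cv2.INTER_CUBIC))
X
```

```text
time: 10.35
ee_pos: [0.6546, -0.0759, 0.0728]
tcp_rot: [-167.1, 90.0, -168.0]
wrist_force: [0.4, 0.6, -0.3]
opening: -0.0002
time: 11.35
ee_pos: [0.6633, -0.0761, 0.0729]
tcp_rot: [-1.4, 90.0, -2.3]
wrist_force: [0.3, 0.4, -0.6]
opening: 0.0
tool mm [-0.1  0.1  2.1]
in extr mm [60.9 -0.1 72.9] F [ 0.3  0.4 -0.6] t 11.35 open 7.329097336451614e-06 q [-6.5 20.9 11.4 80.5  0.  -5.6]
toolx [ 0. -0. -1.] jaw yaw vs extr 90.0
```

View pics/s5.png

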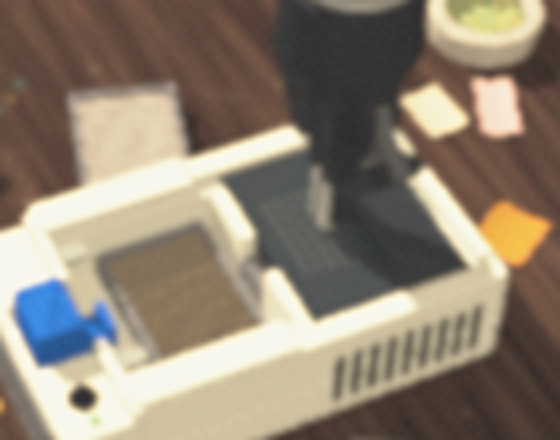

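```bash
python3 -m jog '0 0 0.5 0; 0 0 1 0; 0 0 1.5 0; 0 0 2 0; 0 0 2.5 0; 0 0 3 0; 0 0 3 0; 0 0 3 0'
```

```text
time: 12.4
ee_pos: [0.6664, -0.0761, 0.0727]
tcp_rot: [11.1, 90.0, 10.1]
wrist_force: [0.4, -0.2, -0.2]
opening: 0.0002
```

```bash
python3 -m jog '0 0 0.5 0; 0 0 1 0; 0 0 1.5 0; 0 0 2 0; 0 0 2.5 0; 0 0 3 0; 0 0 3 0; 0 0 3 0'
python3 - <<'E'
from h import *
go(E(.063,0,.073))
c=camera("scene"); p=proj(c,[E(0.05,0,.078)])[0].astype(int);x,y=p-[50,40]
cv2.imwrite("pics/s6.png",cv2.resize(c["color"][y:y+80,x:x+100,::-1],(700,560),interpolation=cv2.INTER_CUBIC))
E
```

```text
time: 13.4
ee_pos: [0.6686, -0.0762, 0.0727]
tcp_rot: [-178.0, 89.9, -179.0]
wrist_force: [-5.8, 0.0, 1.8]
opening: -0.0001
tool mm [-0.3  0.1 -3.1]
in extr mm [66.1 -0.1 72.7] F [-5.8  0.   1.8] t 13.4 open -0.00010164253019210092 q [-6.5 21.8 12.5 80.8 -0.  -5.6]
toolx [-0.002 -0.    -1.   ] jaw yaw vs extr 90.0
```

View pics/s6.png

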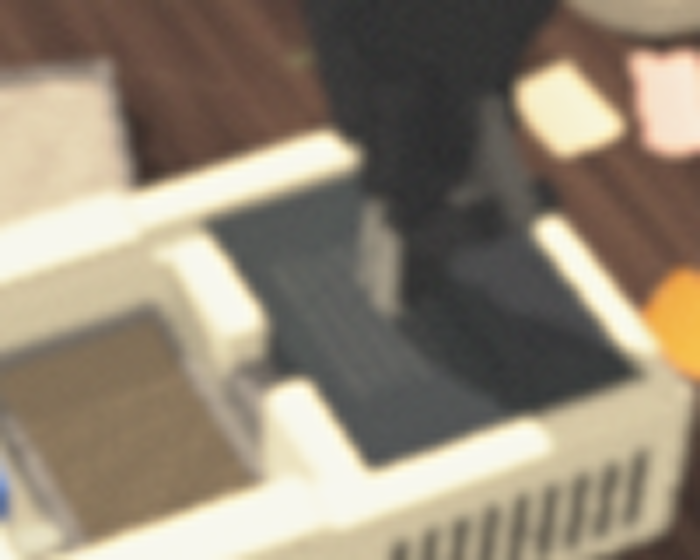

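Contact with the end stop shows as 5.8 N. I'll back off, rise clear and check.

```bash
python3 -m jog '0 0 -3 0; 0 0 -8 0; 0 0 -12 0; -15 0 -12 0; -40 0 -12 0; -70 0 -12 0; -100 0 -12 0; -130 0 -12 0'; python3 -m jog '-5 40 -5 0; -10 80 -15 0; -10 120 -25 0; -10 160 -35 0; -10 200 -45 0; -10 240 -60 0; -10 270 -70 0; -10 280 -80 0'
python3 - <<'E'
from h import *
import pickle
go(E(.063,0,.073))
c=camera("top"); c0=pickle.load(open("c0.pkl","rb"))["top"]
d=np.abs(c["color"].astype(int)-c0["color"]).max(2)[125:260,195:385]>60
im=np.hstack([c["color"][115:265,190:390,::-1],cv2.cvtColor(cv2.resize(d.astype(np.uint8)*255,(200,150)),8)])
cv2.imwrite("pics/t7.png",cv2.resize(im,(800,300),interpolation=cv2.INTER_CUBIC))
E
```

```text
time: 14.45
ee_pos: [0.6574, -0.076, 0.2052]
tcp_rot: [-5.4, 89.9, -6.4]
wrist_force: [1.0, -0.9, 0.2]
opening: 0.0001
time: 15.45
ee_pos: [0.5815, 0.2069, 0.2138]
tcp_rot: [23.4, 89.9, 22.5]
wrist_force: [0.2, -0.4, -1.0]
opening: -0.0003
tool mm [ 140.7 -281.6   88. ]
in extr mm [-25.5 281.5 213.8] F [ 0.2 -0.4 -1. ] t 15.45 open -0.00025098822449122455 q [19.6 14.1 18.4 94.3  0.  20.4]
toolx [ 0.001  0.    -1.   ] jaw yaw vs extr 90.1
```

View pics/t7.png

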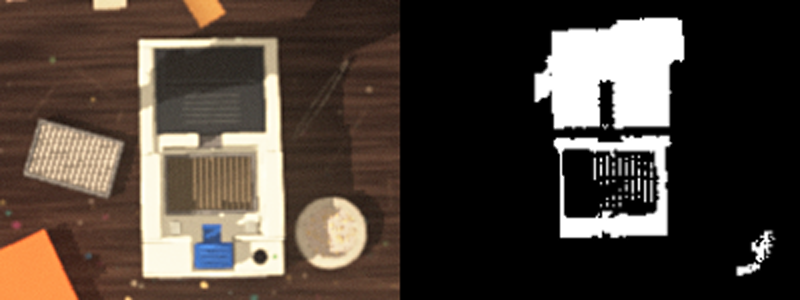

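The top view shows the cover on the rear deck against the stop and the filter fully uncovered. The tab is up, and the filter cassette, tin and tweezers are unmoved (the tin's difference is only shadow).

```bash
python3 -c "
from workcell import bot
print(bot.job_done())"
```

```text
the job is handed in; nothing more can be done
None
```

The job is done and handed in at about 15.5 s of the 45 s allowed. I pressed the blue tab about 8.5 mm down at about 5.5 N, and the cover sprung back. With shut fingers on the ridge's front face I then pushed it straight to the rear until it met the end stop, at 5.8 N. After that I backed off, rose clear and moved the arm aside.

The final top view, with the arm out of the way, showed:
- **Cover:** flat on the rear deck between its guides, with the whole filter open.
- **Tab:** sprung back up.
- **New filter, bead tin and tweezers:** not moved. The before/after comparison differed outside the extractor only in a small patch at the bead tin, which I read as the arm's shadow. I did not check that patch separately.

No check failed. The only disagreement was the tab's position, about 15 mm apart between the two camera views. I put this down to the tab's side faces showing in the scene view, and went by the top view and the housing outline, which agreed to about 3 mm.

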